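# Shut the micro-centrifuge and hold a short spin

## Task

The tubes are loaded: push the micro-centrifuge's lid down with your fingertips until it clicks shut and take your fingers off it, then press the round short-spin key all the way down and keep it pressed; the program finishes while it still holds the key down. Grasp and lift nothing, touch neither the rotor nor the seal under the lid, leave the other two keys unpressed, and do not shift anything that stands on the bench.

Things in the scene. Friction and masses are not known exactly. Their poses are not given: they have to be found in the camera images.
- centrifuge: bench micro-centrifuge, fixed, 240 mm deep (x) x 200 mm wide (y), 138 mm tall with the lid shut. Origin under the centre of its footprint on the bench; its x axis points from its front to its back, y to its left as seen from the robot, z up. White housing 115 mm high; along the front a grey control panel 64 mm deep that slopes down towards the robot by 0.245 rad (14 deg), with a dark display and three grey keys. The housing can bear any push
- lid (a joint): hinge of the lid: 0 rad shut, grows as it opens (starts at 0.8 to 1.1), leaning up and towards the robot. A strut holds it if left above about 0.75; if less open it rises again when let go, unless pushed right down to 0, where a sprung catch at its front clicks in and keeps it at 0 to 0.01 on rubber buffers. At point lid_front it takes 1 to 2.5 N to lower and about 7 N over the last 0.1 rad to click in
- lid_hinge (a point): middle of the lid's hinge axis, which runs along the centrifuge's y, 108 mm behind the centrifuge's origin and 120 mm above the bench
- lid_front (a point): point on the lid's flat outer face, in the middle of its width, 145 mm from the hinge axis along the lid (28 mm short of its front edge) and 18 mm off the plane through the axis; moves with the lid. With the lid shut it lies 37 mm ahead of the centrifuge's origin, 138 mm above the bench
- lid_cover: the lid's white shell: 173 mm from hinge to front edge, 192 mm wide, 20 mm thick (2 mm below to 18 mm above the hinge axis when shut); flat but for a round window of 60 mm across, 2 mm proud, centred 85 mm from the hinge. On its underside, centred 88 mm from the hinge, is a round rubber seal of 132 mm across, 4 mm proud, which must stay clean, and near the front edge a small steel striker for the catch. Turns with joint lid; origin on the hinge axis
- rotor: loaded rotor with twelve small tubes, 110 mm across, in the round bowl under the lid, its tubes' caps about 95 mm above the bench; not to be touched
- spin_key (a joint): short-spin key, the only round key on the control panel: 0 m up, 0.005 m fully pressed. It moves square to the sloped panel, springs back when released, takes 1.4 N to start and 6 N fully down
- spin_key_top (a point): centre of the top of the round short-spin key; the key is 17 mm across and stands 7.5 mm proud of the panel, at its right-hand end (90 mm ahead of the centrifuge's origin, 70 mm to its right, about 100 mm above the bench)
- spin_key_cap: the moving cap of the round short-spin key
- run_key (a joint): square key, 14 mm, 38 mm to the left of the round key (between it and the display): starts a full run; 0 up, 0.005 m pressed; to be left alone
- release_key (a joint): narrow rectangular key, 10 x 24 mm, at the left-hand end of the panel: lid release; 0 up, 0.005 m pressed; to be left alone
- conical_tube_1: capped self-standing 50 ml tube, 34 mm across, 108 mm tall, close to the centrifuge's right flank; origin under its centre; bystander
- conical_tube_2: a second capped 50 ml tube, 34 mm across, 108 mm tall, close to the centrifuge's right flank, nearer its front; bystander
- reagent_bottle: glass reagent bottle with screw cap, 56 mm across, 110 mm tall, at the centrifuge's left flank; origin under its centre; bystander
- vial_2: small brown vial with black cap, 21 mm across, 50 mm tall, at the left flank of the centrifuge, nearer its front; bystander
- timer: bench timer lying flat, 66 x 62 x 22 mm, to the right of the centrifuge on its way to the tip box; bystander
- pipettor: micropipette lying on the notebook, 221 mm long, 43 mm high; bystander
- tip_box_1: box of pipette tips, shut, 89 x 120 x 95 mm, to the right; bystander
- notebook_1: spiral notebook, 210 x 152 x 14 mm, lying far to the right; bystander

How it is judged:
On the way, in this order (a step that is already met when the one before it is completed fails the run):
1. the lid has clicked shut and stays shut with no finger on it (value of joint lid below 0.02 rad and contact force between the arm and lid_cover below 0.2 N), for 0.3 s.
2. the round short-spin key is pressed (value of joint spin_key above 0.004 m), for 0.2 s.
At the end, for the whole second after the job is handed in: the lid is latched shut (within 0.02 rad) with nothing of the robot on it, and the fingers still hold the round short-spin key down (more than 4 of its 5 mm, with more than 1 N) (all of step 1 and value of joint spin_key above 0.004 m and contact force between the fingers and spin_key_cap above 1 N); the arm keeps its last pose, push and grip.
It fails at once if the short-spin key was pressed before the lid was shut (value of joint spin_key above 0.002 m and value of joint lid above 0.03 rad).
It fails at once if one of the other two keys was pressed (value of joint any of run_key, release_key above 0.002 m).
It fails at once if the rotor or the seal under the lid was touched (contact force between the arm and rotor above 0.3 N or contact force between the arm and lid_seal above 0.3 N).
It fails at once if something standing on the bench was shifted by over 15 mm, or lifted (distance of any of conical_tube_1, conical_tube_2, reagent_bottle, vial_2, timer, pipettor, tip_box_1, notebook_1 from where it was at the start of the episode above 0.015 m).
It fails at once if a tube, bottle or vial was tipped over (angle between any of conical_tube_1, conical_tube_2, reagent_bottle, vial_2's own z axis and vertical above 0.35 rad).
It also fails if it takes over 40 s, if anything falls off the work surface, if the arm or the gripper's body presses on something with over 40 N, if the wrist force passes 120 N, or if a joint passes its speed limit or range.

## Robot

A 6-joint arm with a two-finger parallel gripper is mounted at the origin on the work surface; the furniture and walls round the work are solid. World frame = base frame: x ahead of the robot, y to its left, z up, the work surface at z = 0. Lengths are in m, angles in rad, forces in N, time in s.
With the tool pointing down it reaches from about 0.375 to 0.975 m from the base axis. Payload 3.8 kg.
Tool frame: the origin (TCP) lies midway between the tips of the shut fingers; the grasp point (between the pads) lies 19 mm behind it; z points along the fingers, y is the line along which they close (so a half turn about z gives the same grasp; the last joint's range is limited). The gripper opens to 85 mm and grips with 20 to 120 N. Pads are 22 mm wide; open, the fingers measure 114 mm over their backs; the gripper's body (76 mm by 85 mm) begins 54 mm behind the grasp point. The pads swing forward as they close: fully open they stand 13 mm farther back than shut.
Start: joints at [-1.361, 0.264, 1.604, -0, 1.274, -0.037], TCP at [0.165, -0.655, 0.231] pointing down, gripper open.
Joint ranges: [-2.63, 2.63], [-0.94, 2.18], [0.31, 2.57], [-1.31, 4.45], [0, 2.66], [-2.55, 2.55]. Speed limits (rad/s): [2.57, 2.57, 3.14, 3.14, 3.14, 3.14].

## Interface

Orientations are given as a rotation vector (axis times angle).
In Python, from workcell import bot gives the robot as it stands.
- The arm moves only by the tool step_arm, never from a script. Its argument "motion" is a list of rows, each a list of 5 numbers: the finger opening in cm, from 0 to 8.54, then the shift along the tool's x, y, z in cm, then the turn about the tool's z in degrees. In form: [[claw, dx, dy, dz, twist], ...]. A call has 1 to 20 rows; each row is the pose to reach, as a shift and turn from the pose commanded when the call began, along the tool's axes at that moment; what a row does not reach only later rows make up. A row lasts 1/10 s, in which the tool goes at most 50 mm and 8.59 degrees, less where a joint would pass 70% of its speed; a pose out of reach is approached as far as the arm can. A call with a gripper value outside its range is refused whole. The fingers move at their own pace and stop on an object; "force" is the grip in N (left out, the last holds). Time passes only in rows, so rows that repeat a pose let the fingers close. It gives the time, the measured TCP pose, the force, the opening and the grip force at its end, in the units of the state.
- bot.read_state(): the state, without advancing time (a new reading comes with each control period).
- bot.read_camera(name): name is "scene" or "side" or "wrist"; returns (picture, depth): 384x512x3 uint8, red, green, blue; 384x512 float32, m along the optical axis (not along the pixel's ray), 0 where there is no reading.
- bot.calibration(name): a dict with "mtx" (3x3 intrinsics, pixels), "origin" and "orientation" of the camera in the world; the wrist camera has in their place "T_tool_cam" (4x4, takes a point from camera to tool coordinates, whose origin is the TCP and whose axes are the flange's). Camera axes: x right, y up, looking along -z (the intrinsics and any distortion apply to the point x, -y, -z); pixel columns grow to the right and rows downward; lengths in m; the calibration is good to about 2 mm. The wrist camera is an equidistant fisheye: a pixel r from the principal point sees the ray r / f radians off the axis. A picture is of the moment at which its call begins: read the wrist's pose just before it. calibration takes no time and is no camera call.
- bot.finish_job(): hands the job in; it is judged then, once.
The state is a dict: "time": time; "q": joint angles; "joint_vel": joint speeds; "joint_torque": joint torques, N m; "tool_pos": TCP position; "tcp_rot": TCP orientation; "wrist_force": force on the tool from outside, world axes, zero at the start; "torque": the same for the moment, N m; "width": opening from 0.0 (shut) to 1.0 (fully open); "grip_force": force on a finger pad.
Only numpy, scipy, OpenCV 4.12 (cv2) and the standard library are available. Lean on these libraries where they do the work, as an engineer would, in place of code of your own. Each camera call takes 0.05 s, during which the arm holds its last target. There are 200 camera calls.

## Working session

There is one attempt and no reset: what is moved stays moved. The work goes in short steps, Python scripts to look and compute and a tool call to move; the robot and the scene stay as the last step left them, time stands still between calls to the robot, and variables do not carry over. Pictures are saved under pics/ and viewed, at most 10 in all, crops included, and the job is handed in when it is done.

Besides the shell and the picture viewer there is one more tool, called after "Call:" as name(argument=value, ...) on one line, values as JSON. step_arm: Moves the arm, as the interface text tells. Its arguments: {"type":"object","properties":{"motion":{"type":"array","items":{"type":"array","items":{"type":"number"}}},"force":{"type":"number"}},"required":["motion"]}

```bash
mkdir -p pics; ls; cat > h.py <<'E'
import numpy as np, cv2
from scipy.spatial.transform import Rotation as R
from workcell import bot
def cloud(name):
    im,d=bot.read_camera(name); c=bot.calibration(name); K=np.array(c['mtx'])
    o=np.array(c['orientation']); Rm=o if o.shape==(3,3) else R.from_rotvec(o).as_matrix()
    v,u=np.mgrid[:d.shape[0],:d.shape[1]]
    P=np.stack([(u-K[0,2])/K[0,0]*d,-(v-K[1,2])/K[1,1]*d,-d],-1)
    return im,d,P@Rm.T+np.array(c['origin'])
E
python3 - <<'E'
from h import *
print(bot.read_state())
for n in('scene','side'):
    c=bot.calibration(n);print(n,c)
    im,d,P=cloud(n); cv2.imwrite(f'pics/{n}.png',im[...,::-1]); np.savez(f'{n}.npz',im=im,d=d,P=P)
E
```

```text
pics
{'time': 0.0, 'q': array([-1.36090181e+00,  2.64804125e-01,  1.60538316e+00,  3.00996735e-05,
        1.27370301e+00, -3.69325396e-02]), 'joint_vel': array([-0.00126311,  0.00044905,  0.00048397,  0.00108392, -0.00026794,
        0.00061551]), 'joint_torque': array([-6.95689450e-04, -5.15114701e+01, -3.67313683e+01, -9.58295391e-05,
        1.30790519e-02, -1.25012960e-05]), 'tool_pos': array([ 0.16475455, -0.6538241 ,  0.22992274]), 'tcp_rot': array([-3.11542595e+00, -3.86435711e-01,  2.66513327e-04]), 'wrist_force': array([0.82342468, 0.18955574, 0.33005193]), 'torque': array([-0.03291362,  0.00075866,  0.03286237]), 'grip_force': 0.0, 'width': 0.9973105477356361}
scene {'mtx': array([[353.86800054,   0.        , 257.21047726],
       [  0.        , 353.86800054, 193.75879931],
       [  0.        ,   0.        ,   1.        ]]), 'origin': array([0.01277006, 0.71641306, 0.74547883]), 'orientation': array([ 0.36547051, -1.1685579 , -2.33673746])}
side {'mtx': array([[391.42209731,   0.        , 261.37932862],
       [  0.        , 391.42209731, 186.63193051],
       [  0.        ,   0.        ,   1.        ]]), 'origin': array([ 0.34637422, -1.07067058,  0.57026707]), 'orientation': array([ 1.1626858 , -0.07358934, -0.08586123])}
```

View pics/scene.png

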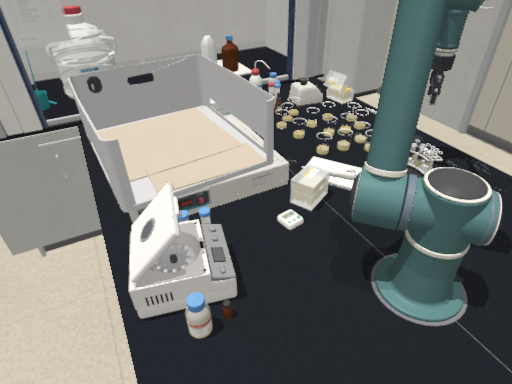

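View pics/side.png

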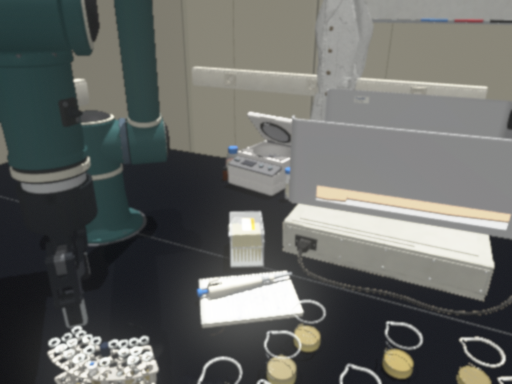

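The scene view shows the centrifuge around (180,265), with its panel at about (215,250), its lid open at (155,235) and the blue-capped tubes at (183,217) and (204,213). The bottle is at (198,315), the vial at (228,309) and the timer at (290,219). Next I'll measure them.

```bash
python3 - <<'E'
from h import *
z=np.load('scene.npz');P=z['P'];im=z['im']
c=im[180:345,115:260]; cv2.imwrite('pics/crop.png',cv2.resize(c[...,::-1],None,fx=4,fy=4,interpolation=cv2.INTER_CUBIC)[:600])
np.set_printoptions(precision=3,suppress=True)
for n,(u,v) in dict(bottle=(197,297),vial=(228,302),tubeA=(183,214),tubeB=(204,211),timer=(290,219),tip=(310,182),disp=(219,255),lid=(150,240)).items(): print(n,P[v,u])
E
```

```text
bottle [0.393 0.388 0.111]
vial [0.357 0.33  0.053]
tubeA [0.613 0.192 0.109]
tubeB [0.571 0.15  0.109]
timer [ 0.394 -0.041  0.02 ]
tip [ 0.387 -0.156  0.095]
disp [0.437 0.255 0.098]
lid [0.528 0.373 0.201]
```

View pics/crop.png

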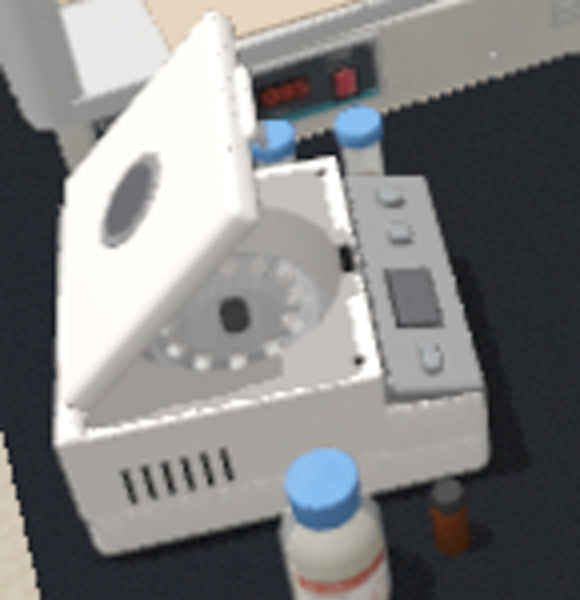

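```bash
python3 - <<'E'
from h import *
np.set_printoptions(precision=4,suppress=True)
z=np.load('scene.npz');P=z['P'];im=z['im']
def poly(pts):
    m=np.zeros(im.shape[:2],np.uint8); cv2.fillPoly(m,[(np.array(pts)/4+[115,180]).round().astype(int)],1); return m>0
def plane(Q):
    for _ in range(6):
        c=np.median(Q,0) if _==0 else Q.mean(0); n=np.linalg.svd(Q-c)[2][2]; n*=np.sign(n[2]); r=(Q-c)@n
        if _<5: Q=Q[abs(r)<max(.0015,2*np.median(abs(r)))]
    return c,n,r.std(),len(Q)
pan=poly([(355,185),(420,185),(470,375),(395,380)])
c,n,s,k=plane(P[pan]); print('panel',c,n,s,k,'slope',np.arccos(n[2]),'yaw from normal',np.arctan2(-n[1],-n[0]))
lid=poly([(210,35),(245,210),(90,385),(75,200)])
win=poly([(165,145),(135,255),(95,240),(120,150)])
cl,nl,sl,kl=plane(P[lid&~win]); print('lid',cl,nl,sl,kl,'angle',np.arccos(nl[2]),'yaw',np.arctan2(nl[1],nl[0]))
# keys: rays to plane
cal=bot.calibration('scene');K=np.array(cal['mtx']);Rm=R.from_rotvec(cal['orientation']).as_matrix();o=cal['origin']
def ray(u,v,c,n):
    d=Rm@[(u-K[0,2])/K[0,0],-(v-K[1,2])/K[1,1],-1]; return o+d*((c-o)@n)/(d@n)
for nm,(x,y),h in (('spin',(391,193),.0075),('run',(400,230),.0075),('rel',(430,352),.0075),('disp',(414,296),0)):
    u,v=x/4+115-.4,y/4+180-.4; print(nm,ray(u,v,c+n*h,n),P[round(v),round(u)],((P[round(v)-1:round(v)+2,round(u)-1:round(u)+2]-c)@n).max())
E
```

```text
panel [0.4538 0.2406 0.0952] [-0.1653 -0.1848  0.9688] 0.0007389257207704456 606 slope 0.2505354083309094 yaw from normal 0.8412388235976398
lid [0.5247 0.3538 0.218 ] [0.4808 0.5383 0.6922] 0.0005232325299293757 1102 angle 0.8063270698844817 yaw 0.8417006415722018
spin [0.511  0.1883 0.1028] [0.5118 0.189  0.1024] 0.008119419980545547
run [0.4832 0.2136 0.1029] [0.4844 0.2108 0.1004] 0.007496173148713491
rel [0.4024 0.2869 0.103 ] [0.4022 0.2876 0.1025] 0.008720120300452069
disp [0.4438 0.2503 0.0954] [0.4407 0.2541 0.0991] 0.0034276224657188376
```

```bash
cat >> h.py <<'E'
O=np.array([.519,.302,0]);yaw=.838
C=np.array([[np.cos(yaw),-np.sin(yaw),0],[np.sin(yaw),np.cos(yaw),0],[0,0,1]])
def tool(targets):   # world targets -> tool-axis cm
    s=bot.read_state();M=R.from_rotvec(s['tcp_rot']).as_matrix()
    print('tool x yaw',np.arctan2(M[1,0],M[0,0]),'t',s['time'],'in fuge frame',C.T@(s['tool_pos']-O))
    for w in targets: print(np.round(w,3),np.round((np.array(w)-s['tool_pos'])@M*100,2))
def fuge(x,y,z): return O+C@[x,y,z]
E
python3 - <<'E'
from h import *
np.set_printoptions(precision=3,suppress=True)
tool([[.3,-.55,.33],[.45,-.3,.36],[.50,0,.36],fuge(.03,0,.36),fuge(.033,0,.30)])
P=np.load('scene.npz')['P'].reshape(-1,3)
for zz in(.12,.2,.3): 
    m=(P[:,2]>zz)&(P[:,0]>.3)&(P[:,0]<.95)&(P[:,1]>-.6)&(P[:,1]<.25); Q=P[m]
    for y0 in np.arange(-.6,.25,.1):
        q=Q[(Q[:,1]>=y0)&(Q[:,1]<y0+.1)]
        if len(q): print(zz,round(y0,1),'min x',q[:,0].min(),'max z',q[:,2].max())
E
```

```text
tool x yaw 0.24682569771624568 t 0.1 in fuge frame [-0.947 -0.376  0.23 ]
[ 0.3  -0.55  0.33] [15.65 -6.79 -9.98]
[ 0.45 -0.3   0.36] [ 36.31 -27.37 -12.93]
[0.5  0.   0.36] [ 48.48 -55.24 -12.87]
[0.539 0.324 0.36 ] [ 60.2  -85.73 -12.81]
[0.541 0.327 0.3  ] [ 60.44 -85.89  -6.81]
0.12 -0.4 min x 0.8014426792865302 max z 0.35368140790025904
0.12 -0.3 min x 0.6069690125466323 max z 0.35403342527166176
0.12 -0.2 min x 0.5175179498811281 max z 0.35427348219631616
0.12 -0.1 min x 0.5351410951320712 max z 0.15429184112717342
0.12 -0.0 min x 0.584701878602487 max z 0.15326221781225446
0.12 0.1 min x 0.6335044541627204 max z 0.3526523864315104
0.12 0.2 min x 0.5680967431670999 max z 0.35392600623355885
0.2 -0.4 min x 0.8014426792865302 max z 0.35368140790025904
0.2 -0.3 min x 0.6069690125466323 max z 0.35403342527166176
0.2 -0.2 min x 0.5175179498811281 max z 0.35427348219631616
0.2 0.1 min x 0.9307361870646848 max z 0.3526523864315104
0.2 0.2 min x 0.5680967431670999 max z 0.35392600623355885
0.3 -0.4 min x 0.8014426792865302 max z 0.35368140790025904
0.3 -0.3 min x 0.6075264673638509 max z 0.35403342527166176
0.3 -0.2 min x 0.5179803634627154 max z 0.35427348219631616
0.3 0.1 min x 0.9307361870646848 max z 0.3526523864315104
0.3 0.2 min x 0.8181987417968443 max z 0.35392600623355885
```

Call:
step_arm(motion=[[0,3,-2,-5,0],[0,7,-5,-9,0],[0,11,-8,-13,0],[0,17,-11.6,-13,0],[0,17,-11.6,-13,0],[0,21,-16,-14,0],[0,25,-20,-15,0],[0,28,-25,-15,0],[0,31,-29,-15,0],[0,33,-33.5,-15,0],[0,35,-38,-15,0],[0,36.5,-43,-15,0],[0,38.5,-47.5,-15,0],[0,40.5,-52,-15,0],[0,41.7,-57,-15,0],[0,41.7,-57,-15,0],[0,41.7,-57,-15,0]], force=60)

```text
time: 1.8
tool_pos: [0.4296, 0.0033, 0.3809]
tcp_rot: [-3.115, -0.395, 0.001]
wrist_force: [0.0, -0.2, -0.1]
width: -0.001
grip_force: 0.0
```

```bash
python3 - <<'E'
from h import *
np.set_printoptions(precision=3,suppress=True)
print(bot.read_state()['q'])
tool([fuge(.033,0,.38),fuge(.033,0,.30)])
E
```

```text
[-0.051 -0.271  1.868  0.001  1.545  1.267]
tool x yaw 0.2521806052319079 t 1.8 in fuge frame [-0.282 -0.133  0.381]
[0.541 0.327 0.38 ] [ 18.86 -28.52   0.13]
[0.541 0.327 0.3  ] [ 18.86 -28.51   8.13]
```

Call:
step_arm(motion=[[0,2.5,-4,0,-7],[0,5,-8,0,-14],[0,8,-12,0,-21],[0,11,-16,0,-28],[0,14,-20,0,-33.6],[0,16,-24,0,-33.6],[0,18.9,-28.5,0,-33.6],[0,18.9,-28.5,0,-33.6],[0,18.9,-28.5,4,-33.6],[0,18.9,-28.5,8,-33.6],[0,18.9,-28.5,8,-33.6],[0,18.9,-28.5,8,-33.6]])

```text
time: 3.0
tool_pos: [0.5434, 0.3211, 0.3006]
tcp_rot: [2.873, 1.27, -0.004]
wrist_force: [0.5, -0.1, 0.2]
width: 0.002
grip_force: 0.0
```

```bash
python3 - <<'E'
from h import *
np.set_printoptions(precision=3,suppress=True)
tool([fuge(.033,0,.245),fuge(.0317,0,.237),fuge(.0095,0,.2167),fuge(-.0076,0,.193),fuge(-.0195,0,.1664),fuge(-.0235,0,.1524),fuge(-.026,0,.138)])
im,d=bot.read_camera('scene'); cv2.imwrite('pics/s2.png',cv2.resize(im[120:345,90:390,::-1],None,fx=2.6,fy=2.6))
E
```

```text
tool x yaw 0.8321755106719698 t 3.0 in fuge frame [ 0.031 -0.005  0.301]
[0.541 0.327 0.245] [ 0.25 -0.53  5.56]
[0.54  0.326 0.237] [ 0.13 -0.53  6.36]
[0.525 0.309 0.217] [-2.09 -0.52  8.4 ]
[0.514 0.296 0.193] [-3.79 -0.51 10.77]
[0.506 0.288 0.166] [-4.97 -0.5  13.43]
[0.503 0.285 0.152] [-5.37 -0.5  14.84]
[0.502 0.283 0.138] [-5.62 -0.49 16.28]
```

View pics/s2.png

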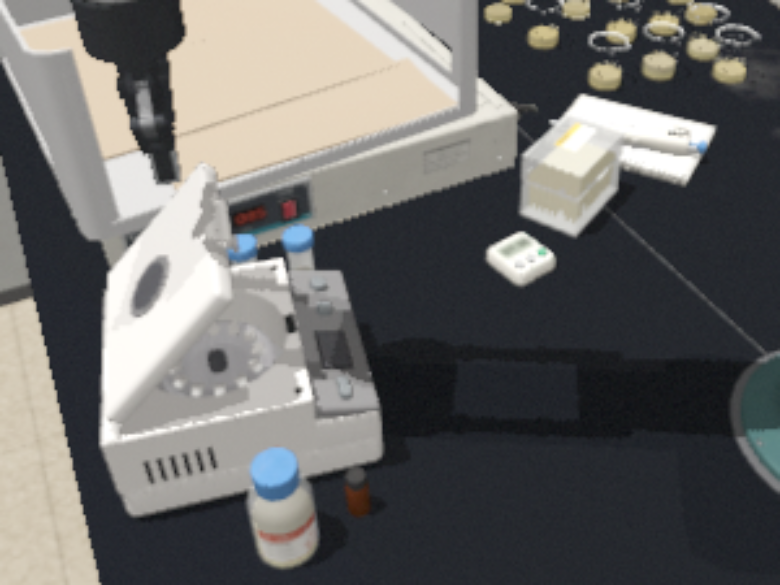

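The fingertip, at crop pixel (165,180), hangs above and behind the lid face as intended, and the bystanders are untouched. Now I'll lower the lid along its arc.

Call:
step_arm(motion=[[0,0.2,-0.5,3,0.4],[0,0.2,-0.5,5,0.4],[0,0.1,-0.5,6.4,0.4],[0,-0.7,-0.5,7.1,0.4],[0,-1.4,-0.5,7.7,0.4],[0,-2.1,-0.5,8.4,0.4],[0,-2.7,-0.5,9.1,0.4],[0,-3.2,-0.5,9.9,0.4],[0,-3.8,-0.5,10.8,0.4],[0,-3.8,-0.5,10.8,0.4]])

```text
time: 4.05
tool_pos: [0.5129, 0.2967, 0.1914]
tcp_rot: [2.877, 1.261, -0.005]
wrist_force: [-0.6, -0.9, 0.2]
width: -0.0
grip_force: 0.3
```

```bash
python3 - <<'E'
from h import *
np.set_printoptions(precision=3,suppress=True)
tool([fuge(-.0195,0,.1664),fuge(-.0235,0,.1524),fuge(-.026,0,.138)])
im,d=bot.read_camera('scene'); cv2.imwrite('pics/s3.png',cv2.resize(im[170:345,100:260,::-1],None,fx=3,fy=3))
E
```

```text
tool x yaw 0.8259202768694719 t 4.05 in fuge frame [-0.008  0.001  0.191]
[0.506 0.288 0.166] [-1.14  0.11  2.5 ]
[0.503 0.285 0.152] [-1.53  0.12  3.9 ]
[0.502 0.283 0.138] [-1.78  0.12  5.34]
```

View pics/s3.png

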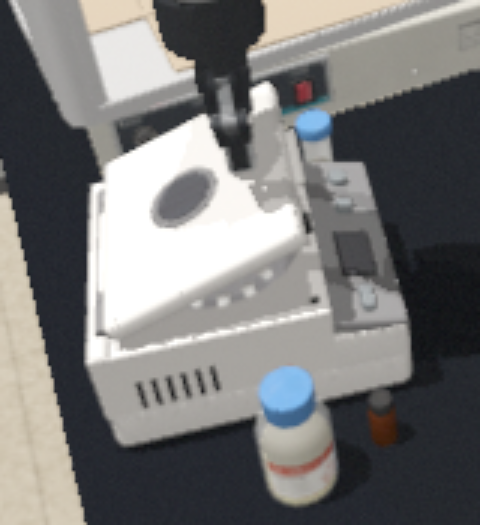

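The lid follows the fingertip, which touches it at about (238,165), and is down to about 0.4 rad. I'll continue until it clicks.

Call:
step_arm(motion=[[0,-0.4,0.1,0.9,-0.6],[0,-0.8,0.1,1.7,-0.6],[0,-1.1,0.1,2.5,-0.6],[0,-1.3,0.1,3.2,-0.6],[0,-1.5,0.1,3.9,-0.6],[0,-1.6,0.1,4.6,-0.6],[0,-1.7,0.1,5.1,-0.6],[0,-1.8,0.1,5.4,-0.6],[0,-1.8,0.1,5.6,-0.6],[0,-1.8,0.1,5.6,-0.6]])

```text
time: 5.1
tool_pos: [0.5023, 0.2835, 0.1377]
tcp_rot: [2.871, 1.276, -0.003]
wrist_force: [-3.4, -2.2, 6.9]
width: -0.001
grip_force: 3.1
```

```bash
python3 - <<'E'
from h import *
np.set_printoptions(precision=3,suppress=True)
tool([fuge(-.026,0,.138)])
print(bot.read_state()['wrist_force'])
E
```

```text
tool x yaw 0.8367316696579205 t 5.1 in fuge frame [-0.025  0.     0.138]
[0.502 0.283 0.138] [-0.11  0.01 -0.03]
[-3.366 -2.15   6.896]
```

Call:
step_arm(motion=[[0,0,0,0.2,0],[0,0,0,0.4,0],[0,0,0,0.5,0],[0,0,0,0.5,0]])

```text
time: 5.5
tool_pos: [0.5024, 0.2836, 0.1373]
tcp_rot: [2.87, 1.276, -0.002]
wrist_force: [-12.9, -6.9, 29.1]
width: 0.001
grip_force: 14.3
```

Call:
step_arm(motion=[[0,0,0,-1,0],[0,0,0,-4,0],[0,0,0,-7,0],[0,0,0,-7,0],[0,0,0,-7,0]])

```text
time: 6.0
tool_pos: [0.5032, 0.2841, 0.2027]
tcp_rot: [-2.871, -1.276, -0.002]
wrist_force: [0.2, -0.1, 0.4]
width: -0.001
grip_force: 0.0
```

```bash
python3 - <<'E'
from h import *
np.set_printoptions(precision=3,suppress=True)
k=np.array([.511,.1883,.1028]); kf=C.T@(k-O); print(kf)
tool([fuge(-.093,-.07,.2),fuge(-.093,-.07,.115),fuge(-.093,-.07,.104),fuge(-.093,-.07,.099)])
im,d,P=cloud('scene'); cv2.imwrite('pics/s4.png',cv2.resize(im[170:345,100:260,::-1],None,fx=3,fy=3))
Q=((P-O)@C).reshape(-1,3); m=(abs(Q[:,1])<.09)&(Q[:,2]>.125)&(Q[:,2]<.16)&(Q[:,0]>-.06)&(Q[:,0]<.1); Q=Q[m]
A=np.c_[Q[:,:2],np.ones(len(Q))]; s=np.linalg.lstsq(A,Q[:,2],rcond=None)[0]; print('lid plane',s,len(Q))
E
```

```text
[-0.09  -0.07   0.103]
tool x yaw 0.8366975568424221 t 6.0 in fuge frame [-0.024 -0.     0.203]
[0.509 0.186 0.2  ] [-6.9   6.99  0.27]
[0.509 0.186 0.115] [-6.91  6.99  8.77]
[0.509 0.186 0.104] [-6.91  6.98  9.87]
[0.509 0.186 0.099] [-6.91  6.98 10.37]
lid plane [-0.007 -0.002  0.141] 3414
```

View pics/s4.png

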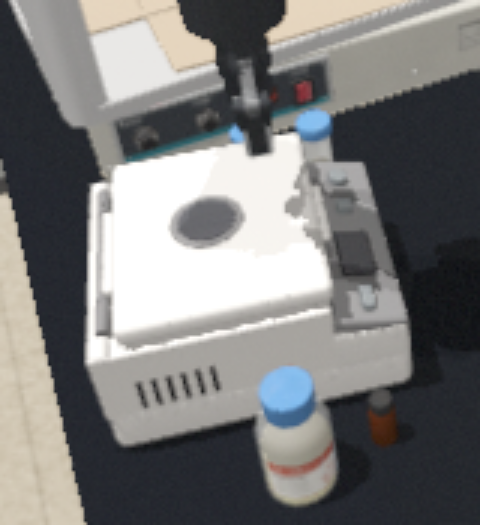

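The picture shows the lid flat and shut. Its fitted slope is about 0.007 rad and nothing is touching it. Moving to the round key at about (337,178).

Call:
step_arm(motion=[[0,-3.4,3.5,0,0],[0,-6.9,7,0.3,0],[0,-6.9,7,0.3,0],[0,-6.9,7,4,0],[0,-6.9,7,8,0],[0,-6.9,7,9,0],[0,-6.9,7,9.3,0],[0,-6.9,7,9.3,0]])

```text
time: 6.85
tool_pos: [0.5087, 0.1862, 0.1093]
tcp_rot: [-2.87, -1.277, 0.001]
wrist_force: [0.7, -0.5, -0.3]
width: 0.003
grip_force: 0.0
```

```bash
python3 - <<'E'
from h import *
np.set_printoptions(precision=4,suppress=True)
tool([fuge(-.093,-.07,.102)])
im,d=bot.read_camera('scene'); cv2.imwrite('pics/s5.png',cv2.resize(im[190:290,150:260,::-1],None,fx=5,fy=5,interpolation=cv2.INTER_CUBIC))
E
```

```text
tool x yaw 0.8371486672091998 t 6.85 in fuge frame [-0.0929 -0.0698  0.1093]
[0.509 0.186 0.102] [-0.01  0.02  0.73]
```

View pics/s5.png

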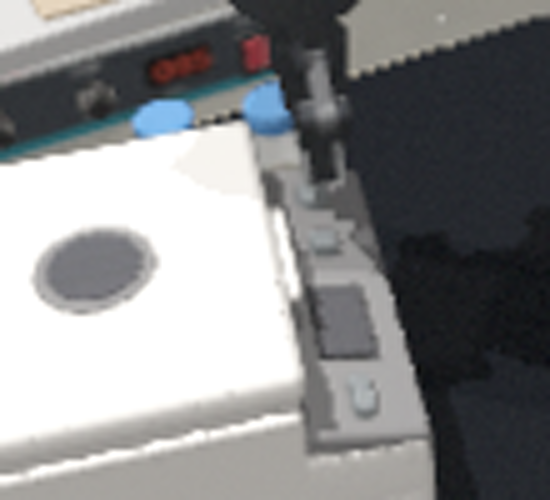

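```bash
python3 - <<'E'
from h import *
np.set_printoptions(precision=4,suppress=True)
c=bot.calibration('scene');K=np.array(c['mtx']);Rm=R.from_rotvec(c['orientation']).as_matrix()
def px(w):
    p=Rm.T@(np.array(w)-c['origin']); return (np.array([K[0,0]*p[0]/-p[2]+K[0,2],-K[1,1]*p[1]/-p[2]+K[1,2]])-[150,190]+.5)*5
s=bot.read_state()['tool_pos'];f=C.T@(s-O)
print('tcp',px(s),'corners',[px(fuge(f[0]+a,f[1]+.0,f[2])) for a in(-.011,.011)])
print('key',px(fuge(-.09,-.07,.1)),px(fuge(-.09,-.07,.103)),'front/back',px(fuge(-.0985,-.07,.1)),px(fuge(-.0815,-.07,.102)))
im,d,P=cloud('scene')
Q=(P-O)@C; q=Q[222:236,205:222].reshape(-1,3); m=(q[:,2]<.125)&(q[:,2]>.09); print(q[m&(q[:,2]>.106)])
E
```

```text
tcp [317.1488 180.0865] corners [array([337.3105, 176.2879]), array([296.8936, 183.9026])]
key [315.0471 195.6264] [314.5384 191.5006] front/back [330.5487 192.6789] [299.1313 195.8343]
[[-0.1038 -0.0673  0.1227]
 [-0.0953 -0.0649  0.1232]
 [-0.103  -0.0624  0.1235]
 [-0.1057 -0.0631  0.1222]
 [-0.0846 -0.0656  0.1217]
 [-0.087  -0.064   0.1225]
 [-0.0971 -0.0591  0.1242]
 [-0.0996 -0.0581  0.1244]
 [-0.1023 -0.0586  0.1233]
 [-0.1056 -0.0648  0.1172]
 [-0.0866 -0.0628  0.1201]
 [-0.0889 -0.0583  0.1234]
 [-0.0914 -0.0571  0.1238]
 [-0.0939 -0.0559  0.1242]
 [-0.0968 -0.0589  0.1209]
 [-0.0994 -0.059   0.1201]
 [-0.1021 -0.0591  0.1194]
 [-0.1054 -0.0655  0.1131]
 [-0.0864 -0.0645  0.1151]
 [-0.0883 -0.0556  0.1223]
 [-0.0916 -0.0636  0.1146]
 [-0.0943 -0.0637  0.1139]
 [-0.0969 -0.0633  0.1136]]
```

The tip sits over the key but about 5 mm towards the front, so I'll shift it back 3 mm and press in steps.

Call:
step_arm(motion=[[0,0.3,0,0,0],[0,0.3,0,0.3,0],[0,0.3,0,0.5,0],[0,0.3,0,0.7,0],[0,0.3,0,0.8,0],[0,0.3,0,0.9,0],[0,0.3,0,0.9,0]])

```text
time: 7.65
tool_pos: [0.5106, 0.1881, 0.1003]
tcp_rot: [-2.871, -1.276, 0.0]
wrist_force: [-1.5, -0.4, 1.1]
width: -0.002
grip_force: 0.9
```

Call:
step_arm(motion=[[0,0,0,0.1,0],[0,0,0,0.2,0],[0,0,0,0.3,0],[0,0,0,0.3,0]])

```text
time: 8.05
tool_pos: [0.5111, 0.1884, 0.0977]
tcp_rot: [-2.87, -1.276, -0.002]
wrist_force: [-0.5, 1.1, 4.3]
width: -0.001
grip_force: 2.0
```

Call:
step_arm(motion=[[0,0,0,0.1,0],[0,0,0,0.2,0],[0,0,0,0.25,0],[0,0,0,0.25,0]])

```text
time: 8.45
tool_pos: [0.5114, 0.1887, 0.0958]
tcp_rot: [-2.87, -1.276, -0.003]
wrist_force: [-2.6, 2.0, 7.9]
width: 0.001
grip_force: 3.6
```

Call:
step_arm(motion=[[0,0,0,0.1,0],[0,0,0,0.15,0],[0,0,0,0.15,0],[0,0,0,0.15,0],[0,0,0,0.15,0]])

```text
time: 8.95
tool_pos: [0.5115, 0.1887, 0.0955]
tcp_rot: [-2.87, -1.276, -0.003]
wrist_force: [-5.1, 2.5, 13.7]
width: 0.004
grip_force: 7.3
```

```bash
python3 - <<'E'
from h import *
np.set_printoptions(precision=4,suppress=True)
tool([]);print(bot.read_state()['wrist_force'])
im,d=bot.read_camera('scene'); cv2.imwrite('pics/s6.png',cv2.resize(im[190:290,150:260,::-1],None,fx=5,fy=5,interpolation=cv2.INTER_CUBIC))
E
```

```text
tool x yaw 0.8366410873317045 t 8.95 in fuge frame [-0.0892 -0.0702  0.0955]
[-5.1311  2.52   13.6946]
```

View pics/s6.png

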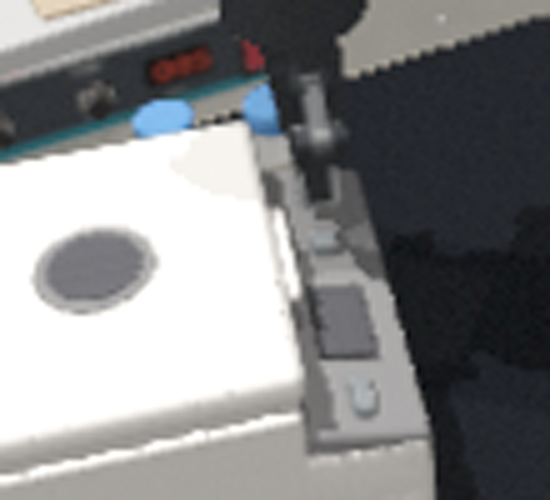

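The fingertip at (320,195) covers the round key, which is on its hard stop: the force rose from 7.9 to 13.7 N over 0.3 mm. The lid is shut and clear of the finger, so I'm handing in.

```bash
python3 -c "
from workcell import bot
print(bot.finish_job())"
```

```text
the job is handed in; nothing more can be done
None
```

I pushed the lid down until it latched shut and took the fingers off it, then pressed the round short-spin key to its stop and handed the job in with the key still held down at about 14 N; the hand-in gave no verdict.

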